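# Gauge the mast sleeves and open the safety-capped cement bottle

### The arm

A 6-joint arm with a two-finger parallel gripper is mounted at the origin on the work surface. World frame = base frame: x ahead of the robot, y to its left, z up, the work surface at z = 0. Lengths are in m, angles in rad, forces in N, time in s.
With the tool pointing down it reaches from about 0.325 to 0.85 m from the base axis. Payload 4.4 kg.
Tool frame: the origin (TCP) lies where the fingers leave the gripper's body, on its centre line; the fingertips stand 97 mm ahead of it and the grasp point (between the pads) lies 78 mm ahead of it; y points along the fingers, z is the direction in which the jaws open and shut, and the axes are right-handed (so a half turn about y gives the same grasp; the last joint's range is limited). The gripper opens to 94 mm and grips with 3 to 60 N. Pads are 16 mm wide; open, the fingers measure 119 mm over their backs; the gripper's body (75 mm by 177 mm) begins 78 mm behind the grasp point.
Start: joints at [-1.45, 0.207, 1.542, -0, 1.393, -0.15], TCP at [0.154, -0.554, 0.303] pointing down, gripper open.
Joint ranges: [-2.73, 2.73], [-0.86, 2.22], [0.23, 2.46], [-1.11, 4.25], [0.08, 2.63], [-2.82, 2.82]. Speed limits (rad/s): [2.79, 2.79, 3.14, 3.14, 3.14, 3.14].

### API

Orientations are given as a unit quaternion [w, x, y, z].
In Python, from rig import ctrl gives the robot as it stands. The module is installed in compiled form; this text tells all that it offers.
- The arm moves only by the tool carry_out, never from a script. Its argument "plan" is a list of rows, each an object of numbers: "x", "y", "z": the shift along the tool's x, y, z in mm; "ax", "ay", "az": the turn, a rotation vector about the tool's x, y, z in rad; "claw": the closure, from 0 (fully open) to 1 (shut). A call has exactly 10 rows; each row is the pose to reach, as a shift and turn from the pose commanded when the call began, along the tool's axes at that moment; what a row does not reach only later rows make up. A row lasts 1/10 s, in which the tool goes at most 50 mm and 8.59 degrees, less where a joint would pass 70% of its speed; a pose out of reach is approached as far as the arm can. A call with a gripper value outside its range is refused whole. The fingers move at their own pace and stop on an object; "squeeze" is the grip in N (left out, the last holds). Time passes only in rows, so rows that repeat a pose let the fingers close, or fill a call up. It gives the time, the measured TCP pose, the force and the opening at its end, in the units of the state.
- ctrl.observe(): the state, without advancing time (a new reading comes with each control period).
- ctrl.read_camera(name): name is "side" or "top" or "wrist"; returns (picture, depth): 400x640x3 uint8, red, green, blue; 400x640 float32, m along the optical axis (not along the pixel's ray), 0 where there is no reading.
- ctrl.camera_model(name): a dict with "fx", "fy", "cx", "cy" (pixels), "camera_from_world" (4x4, takes a point from world to camera coordinates); the wrist camera has in their place "tool_from_camera" (4x4, takes a point from camera to tool coordinates, whose origin is the TCP and whose axes are the tool frame's). Camera axes: x right, y up, looking along -z (the intrinsics and any distortion apply to the point x, -y, -z); pixel columns grow to the right and rows downward; lengths in m; the calibration is good to about 2 mm. A picture is of the moment at which its call begins: read the wrist's pose just before it. camera_model takes no time and is no camera call.
- ctrl.sign_off(): hands the job in, once; it reports no verdict.
The state is a dict: "time_s": time; "joint_pos": joint angles; "dq": joint speeds; "joint_efforts": joint torques, N m; "tcp_pos": TCP position; "tcp_rot": TCP orientation; "wrist_force": force on the tool from outside, world axes, zero at the start; "torque": the same for the moment, N m; "gripper_width": finger opening in m.
Only numpy, scipy, OpenCV 4.12 (cv2) and the standard library are available. Lean on these libraries where they do the work, as an engineer would, in place of code of your own. Each camera call takes 0.05 s, during which the arm holds its last target. There are 200 camera calls.

### The job

Two look-alike brass mast sleeves stand on the bench: slide the one that fits over the jig's gauge pin until it sits fully down on the jig base and let go of it, and put the one that does not fit in the shallow reject tray. Then open the cement bottle for gluing: press its safety cap down, keep it pressed while turning it counter-clockwise (seen from above) until it is free, and lift it off. Finish while still holding the cap level in the gripper, about 8 cm above the bottle and over it, and leave the other things on the bench where they are.

Things in the scene. Friction and masses are not known exactly. Their poses are not given: they have to be found in the camera images.
- sleeve_thin: brass sleeve with the thin wall: tube standing upright, 32 mm outside diameter, 40 mm high, bore 20 mm right through; it fits the 16 mm gauge pin. Origin at the centre of its underside, z along the tube. 55 to 110 g
- sleeve_thick: brass sleeve with the thick wall: same outside (32 mm diameter, 40 mm high) but bore only 12 mm, too small for the gauge pin. Origin at the centre of its underside. Which of the two sleeves stands nearer the robot varies
- pin_foot (a point): centre of the gauge pin's foot, on the top face of the jig base (dark steel plate 80 x 80 x 12 mm, fixed to the bench). The pin is 16 mm in diameter, straight for 30 mm, then a taper of 8 mm to a 6 mm tip; z up
- pin_tip (a point): top of the gauge pin, 38 mm above pin_foot
- tray_in (a point): centre of the inner floor (4 mm above the bench) of the reject tray: empty shallow open aluminium tray, 140 x 140 mm outside, walls 4 mm thick and 20 mm high, fixed to the bench at the robot's left; x and y along its sides
- bottle: amber cement bottle, 70 mm in diameter, clamped in a stand (wooden base 100 x 100 x 18 mm with two steel jaws to 65 mm height); stand and bottle are fixed to the bench and cannot move or turn. Origin on the bench at the bottle's axis, z up; shoulder 112 mm above the bench
- mouth (a point): point on the bottle's axis where the underside of the locked cap lies, 119 mm above the bench; its frame is parallel to the bottle's
- cap: white ribbed safety cap, 44 mm in diameter, 30 mm high, round, about 30 g, held on the bottle by a bayonet lock. Origin at the centre of its underside, z up; top 149 mm above the bench. Locked, it turns only a few degrees. Pressed 4 to 5.5 mm down (hard stop) and kept pressed, it turns counter-clockwise from above; it is free from 0.95 to 2.2 rad of turn (1.25 is good)
- plug (a joint): spring plug in the bottle's mouth that pushes the cap up with 5 N when locked and 8 N fully pressed: 0 with the cap locked, negative when the cap is pressed (-0.0055 m fully pressed), +0.006 m when the cap is off; the freed cap is lifted by it about 6 mm
- tin: bystander, leave alone: closed steel paint tin, 30 mm across and 30 mm high
- driver: bystander, leave alone: screwdriver 150 mm long lying flat, between jig and bottle stand
- brush: bystander, leave alone: brush 160 mm long lying flat, beyond the jig
- jar: bystander, leave alone: glass jar with steel lid, 64 mm across and 80 mm high
- hut: bystander, leave alone: model relay hut, 80 x 100 x 70 mm
- mast: bystander, leave alone: model lattice mast standing upright on a 60 mm square foot, 120 mm high
- track: bystander, leave alone: piece of model track 160 x 50 x 9 mm lying flat
Mind the look-alikes: they are no part of the job. What is shaped like the sleeve_thin but blue, red or turquoise is not meant.

How it is judged:
By the outcome, as a careful person would: the job done as asked, in the order asked, and still so for the second after the job is handed in, while the arm keeps its last pose, push and grip.
It also fails if it takes over 61 s, if anything falls off the work surface, if the arm or the gripper's body presses on something with over 40 N, if the wrist force passes 120 N, or if a joint passes its speed limit or range.

## Working session

There is one attempt and no reset: what is moved stays moved. The work goes in short steps, Python scripts to look and compute and a tool call to move; the robot and the scene stay as the last step left them, time stands still between calls to the robot, and variables do not carry over. Pictures are saved under pics/ and viewed, about 8 in all and at most 12, crops included, and the job is handed in when it is done.

Besides the shell and the picture viewer there is one more tool, called as name([rows], argument=value, ...), one row to a line, values as JSON. carry_out: Moves the arm, as the interface text tells. Its arguments: {"type":"object","properties":{"plan":{"type":"array","items":{"type":"object","properties":{"x":{"type":"number"},"y":{"type":"number"},"z":{"type":"number"},"ax":{"type":"number"},"ay":{"type":"number"},"az":{"type":"number"},"claw":{"type":"number"}}}},"squeeze":{"type":"number"}},"required":["plan"]}

```bash
mkdir -p pics; cat > h.py <<'E'
import numpy as np, cv2
from rig import ctrl
from scipy.spatial.transform import Rotation as R
def T():
    s=ctrl.observe(); q=s["tcp_rot"]; M=np.eye(4); M[:3,:3]=R.from_quat([q[1],q[2],q[3],q[0]]).as_matrix(); M[:3,3]=s["tcp_pos"]; return M
def shot(name):
    m=ctrl.camera_model(name); t=T(); p,d=ctrl.read_camera(name)
    W=t@np.array(m["tool_from_camera"]) if name=="wrist" else np.linalg.inv(np.array(m["camera_from_world"]))
    return p,d,m,W
def cloud(d,m,W):
    v,u=np.mgrid[:d.shape[0],:d.shape[1]]
    P=np.stack([(u-m["cx"])/m["fx"]*d,-(v-m["cy"])/m["fy"]*d,-d],-1)
    return P@W[:3,:3].T+W[:3,3]
def ray(u,v,m,W,z):
    r=W[:3,:3]@np.array([(u-m["cx"])/m["fx"],-(v-m["cy"])/m["fy"],-1]); o=W[:3,3]
    return o+r*(z-o[2])/r[2]
def save(p,n): cv2.imwrite("pics/"+n,p[...,::-1])
E
python3 - <<'E'
from h import *
for n in ("top","side"):
    p,d,m,W=shot(n); save(p,n+"0.png"); np.savez(n+"0.npz",p=p,d=d,W=W); print(n,{k:v for k,v in m.items() if k!="camera_from_world"},W.round(3).tolist())
s=ctrl.observe(); print(s); print(T().round(3)); print(ctrl.camera_model("wrist"))
E
```

```text
top {'fx': 371.19432678264775, 'fy': 371.19432678264775, 'cx': 321.26845767713206, 'cy': 208.09476640072546} [[0.004, 0.996, -0.093, 0.505], [-1.0, 0.005, 0.011, -0.007], [0.012, 0.093, 0.996, 1.001], [0.0, 0.0, 0.0, 1.0]]
side {'fx': 507.9910589390987, 'fy': 507.9910589390987, 'cx': 329.2172779419795, 'cy': 194.29011392110584} [[-0.986, 0.086, -0.145, 0.382], [-0.168, -0.566, 0.807, 1.114], [-0.012, 0.82, 0.573, 0.909], [0.0, 0.0, 0.0, 1.0]]
{'time_s': 0.1, 'joint_pos': array([-1.45048814e+00,  2.07351745e-01,  1.54280073e+00, -1.79191249e-06,
        1.39347939e+00, -1.50457986e-01]), 'dq': array([-0.00131256, -0.00423225, -0.00266868,  0.00031394,  0.00184437,
        0.00140189]), 'joint_efforts': array([-4.11598430e-04, -3.71864283e+01, -2.82292610e+01,  7.00907456e-02,
        3.10986803e-02, -4.65775463e-05]), 'tcp_pos': array([ 0.15374325, -0.55351932,  0.30160199]), 'tcp_rot': array([ 0.09544844, -0.09542795,  0.70135706, -0.69991526]), 'wrist_force': array([ 0.83499059,  0.54553419, -0.36960874]), 'torque': array([ 0.05577383,  0.03084587, -0.01038102]), 'gripper_width': 0.09425681353512327}
[[-0.964 -0.     0.267  0.154]
 [-0.267  0.002 -0.964 -0.554]
 [-0.    -1.    -0.002  0.302]
 [ 0.     0.     0.     1.   ]]
{'fx': 336.1156031064821, 'fy': 336.1156031064821, 'cx': 325.375049725769, 'cy': 194.77183748364695, 'tool_from_camera': array([[ 1.70783077e-03, -9.61757209e-01, -2.73898073e-01,
        -7.90302754e-02],
       [-1.33989202e-04,  2.73898250e-01, -9.61758666e-01,
        -8.21391219e-02],
       [ 9.99998533e-01,  1.67922042e-03,  3.38906777e-04,
        -1.45989349e-03],
       [ 0.00000000e+00,  0.00000000e+00,  0.00000000e+00,
         1.00000000e+00]])}
```

View pics/top0.png

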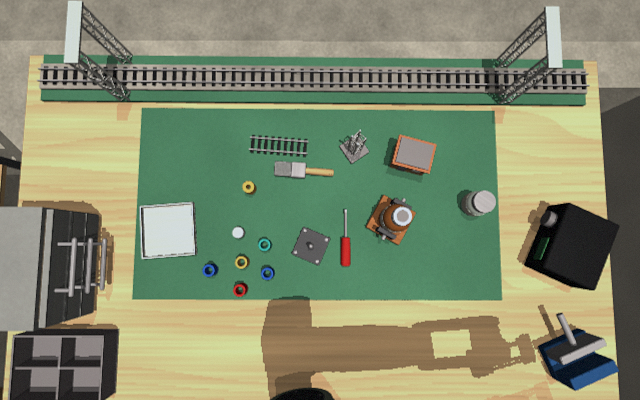

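View pics/side0.png

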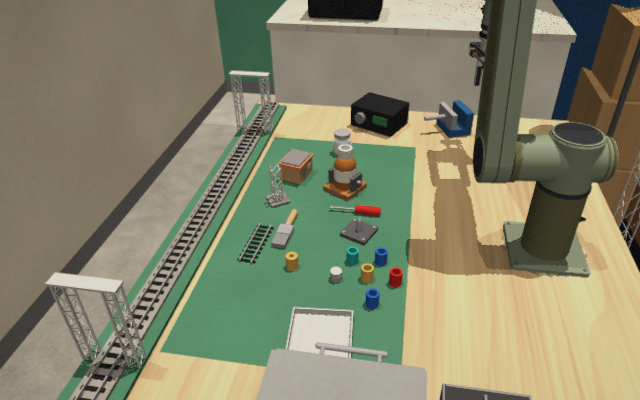

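The top view shows the two brass sleeves at (249,187) and (241,262). The look-alikes are turquoise (264,244), blue (209,270) and (267,273), and red (240,290). Also visible: tin (238,232), jig (311,245), tray (168,230), and bottle with cap (401,215). Next I enlarge both brass sleeves to compare their bores.

```bash
python3 - <<'E'
from h import *
m=ctrl.camera_model("top"); D=np.load("top0.npz"); p,d,W=D["p"],D["d"],D["W"]
a=cv2.resize(p[165:210,225:275],None,fx=8,fy=8,interpolation=cv2.INTER_CUBIC)
b=cv2.resize(p[240:285,217:267],None,fx=8,fy=8,interpolation=cv2.INTER_CUBIC)
save(np.hstack([a,b]),"crop1.png")
P=cloud(d,m,W); hsv=cv2.cvtColor(p,cv2.COLOR_RGB2HSV)
def blob(name,u,v,r,zlo,zhi):
    w=P[v-r:v+r+1,u-r:u+r+1].reshape(-1,3); k=(w[:,2]>zlo)&(w[:,2]<zhi); w=w[k]
    if len(w)<4: print(name,"few",len(w)); return
    c,rad=cv2.minEnclosingCircle(w[:,:2].astype(np.float32)); print(name,len(w),"mean",w.mean(0).round(4),"circ",np.round(c,4),round(rad,4), "range",w.min(0).round(3),w.max(0).round(3))
print("bench",P[200,220],P[160,200])
blob("far",249,187,12,.03,.05); blob("near",241,262,11,.03,.05)
for n,u,v in(("turq",264,244),("blue1",209,270),("blue2",267,273),("red",240,290)): blob(n,u,v,10,.03,.05)
blob("tin",238,232,9,.022,.04)
blob("pin",311,245,10,.03,.07); blob("plate",311,245,28,.008,.018)
blob("cap",401,215,18,.142,.156); blob("tray",168,230,40,.016,.026); blob("trayfloor",168,230,15,.0,.01)
blob("driver",346,240,32,.01,.04);blob("jaws",392,218,30,.05,.075)
# brightness-based bore size (pixels in scan)
for n,u,v in(("far",249,187),("near",241,262)):
    print(n); print(hsv[v-9:v+10,u-9:u+10,2])
E
```

```text
bench [0.61895898 0.25426642 0.00433604] [0.72789006 0.31140006 0.00537816]
far 111 mean [0.6494 0.1724 0.039 ] circ [0.6503 0.173 ] 0.016 range [0.635 0.158 0.031] [0.666 0.189 0.043]
near 85 mean [0.4539 0.1867 0.0386] circ [0.4546 0.1871] 0.016 range [0.44  0.172 0.031] [0.468 0.203 0.044]
turq 79 mean [0.5    0.1278 0.0392] circ [0.4996 0.1286] 0.0158 range [0.486 0.113 0.031] [0.514 0.144 0.045]
blue1 91 mean [0.4338 0.2684 0.0378] circ [0.4332 0.2695] 0.0158 range [0.42  0.255 0.03 ] [0.448 0.283 0.043]
blue2 81 mean [0.4264 0.1195 0.0387] circ [0.4261 0.1202] 0.0159 range [0.413 0.104 0.032] [0.441 0.135 0.044]
red 91 mean [0.3839 0.1896 0.0383] circ [0.3841 0.1898] 0.0157 range [0.37  0.175 0.03 ] [0.4   0.205 0.045]
tin 99 mean [0.5315 0.1991 0.0296] circ [0.5313 0.1996] 0.0147 range [0.517 0.185 0.026] [0.546 0.214 0.034]
pin 28 mean [0.4965 0.0089 0.0455] circ [0.4964 0.009 ] 0.0073 range [0.489 0.003 0.04 ] [0.502 0.015 0.051]
plate 858 mean [0.4969 0.0087 0.0116] circ [0.497  0.0081] 0.0547 range [ 0.447 -0.042  0.008] [0.547 0.059 0.017]
cap 291 mean [ 0.5675 -0.2035  0
[... 2947 characters left out ...]
  66  61  71  74  67  93 199 201  90  78  91
  136]
 [130 133 134 161 216 180  63  54  55  55  64  78 143 220 191  70  76 103
  134]
 [132 129 130 145 200 209 146  76  50  61 102 140 199 209 146  80  94 127
  136]
 [129 131 132 133 151 202 211 162 146 153 184 202 214 165  65  90 113 136
  132]
 [129 129 126 128 132 151 190 206 220 223 215 190 164  94 101 114 124 132
  132]
 [129 128 129 128 131 128 134 155 179 176 165 129  93 111 112 127 132 131
  129]
 [128 130 126 130 135 131 133 130 110 106 108 108 108 109 127 134 130 133
  132]
 [131 132 132 131 134 136 132 132 128 120 119 121 121 124 136 132 132 134
  131]
 [132 133 133 132 132 132 133 131 132 129 133 136 134 134 132 135 135 130
  133]]
```

View pics/crop1.png

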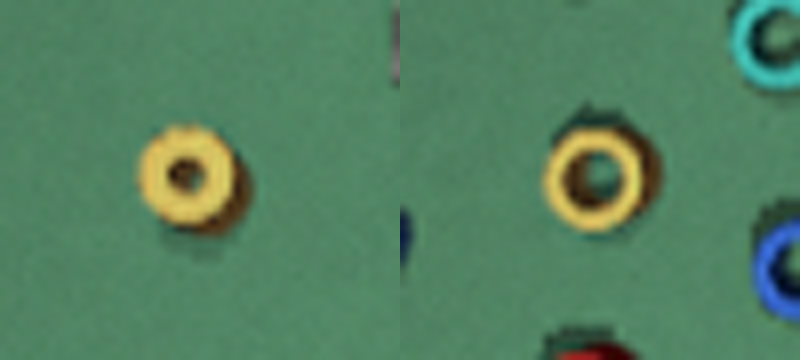

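Left crop, far sleeve (249,187): small bore, so it is sleeve_thick. Right crop, near sleeve (241,262): wide bore with the bench visible through it, so it is sleeve_thin. The other tubes are coloured decoys. Now I move towards the thin one.

carry_out([
  {"x": -488,"z": -634,"ay": -1.3,"claw": 0.36},
  {"x": -488,"z": -634,"ay": -1.3,"claw": 0.36},
  {"x": -488,"z": -634,"ay": -1.3,"claw": 0.36},
  {"x": -488,"z": -634,"ay": -1.3,"claw": 0.36},
  {"x": -488,"z": -634,"ay": -1.3,"claw": 0.36},
  {"x": -488,"z": -634,"ay": -1.3,"claw": 0.36},
  {"x": -488,"z": -634,"ay": -1.3,"claw": 0.36},
  {"x": -488,"z": -634,"ay": -1.3,"claw": 0.36},
  {"x": -488,"z": -634,"ay": -1.3,"claw": 0.36},
  {"x": -488,"z": -634,"ay": -1.3,"claw": 0.36},
], squeeze=15)

```text
$.plan[0]: bad value
```

```bash
cat >> h.py <<'E'
def go(x,y,z,yaw):
    "tool-frame deltas (mm, rad) to TCP x,y,z with tool y down and tool z at angle yaw"
    t=T(); c,s=np.cos(yaw),np.sin(yaw)
    Z=np.array([c,s,0]);Y=np.array([0,0,-1.]);G=np.stack([np.cross(Y,Z),Y,Z],1)
    print("t",round(ctrl.observe()["time_s"],2),"pos",t[:3,3].round(4),"w",round(ctrl.observe()["gripper_width"],4),"F",ctrl.observe()["wrist_force"].round(1))
    print("d",(t[:3,:3].T@(np.array([x,y,z])-t[:3,3])*1000).round(1),"rot",R.from_matrix(t[:3,:3].T@G).as_rotvec().round(4))
E
python3 -c "
from h import *
go(.4545,.187,.26,0)"
```

```text
t 0.1 pos [ 0.1537 -0.5535  0.3016] w 0.0943 F [ 0.8  0.5 -0.4]
d [-487.9   43.  -633. ] rot [ 0.0015 -1.3    -0.0016]
```

carry_out([
  {"x": -488,"y": 0,"z": -633,"ax": 0,"ay": -1.3,"az": 0,"claw": 0.36},
  {"x": -488,"y": 0,"z": -633,"ax": 0,"ay": -1.3,"az": 0,"claw": 0.36},
  {"x": -488,"y": 0,"z": -633,"ax": 0,"ay": -1.3,"az": 0,"claw": 0.36},
  {"x": -488,"y": 0,"z": -633,"ax": 0,"ay": -1.3,"az": 0,"claw": 0.36},
  {"x": -488,"y": 0,"z": -633,"ax": 0,"ay": -1.3,"az": 0,"claw": 0.36},
  {"x": -488,"y": 0,"z": -633,"ax": 0,"ay": -1.3,"az": 0,"claw": 0.36},
  {"x": -488,"y": 0,"z": -633,"ax": 0,"ay": -1.3,"az": 0,"claw": 0.36},
  {"x": -488,"y": 0,"z": -633,"ax": 0,"ay": -1.3,"az": 0,"claw": 0.36},
  {"x": -488,"y": 0,"z": -633,"ax": 0,"ay": -1.3,"az": 0,"claw": 0.36},
  {"x": -488,"y": 0,"z": -633,"ax": 0,"ay": -1.3,"az": 0,"claw": 0.36},
], squeeze=15)

```text
time_s: 1.1
tcp_pos: [0.342, -0.0888, 0.3026]
tcp_rot: [0.5, -0.5, 0.499, -0.5]
wrist_force: [0.6, 0.4, -0.7]
gripper_width: 0.0601
```

```bash
python3 -c "
from h import *
go(.4545,.187,.26,0)"
```

```text
t 1.1 pos [ 0.342  -0.0888  0.3026] w 0.0601 F [ 0.6  0.4 -0.7]
d [-275.7   42.6  112.7] rot [-0.0007  0.001   0.0003]
```

carry_out([
  {"x": -46,"y": 7,"z": 19,"ax": 0,"ay": 0,"az": 0,"claw": 0.36},
  {"x": -92,"y": 14,"z": 38,"ax": 0,"ay": 0,"az": 0,"claw": 0.36},
  {"x": -138,"y": 21,"z": 57,"ax": 0,"ay": 0,"az": 0,"claw": 0.36},
  {"x": -184,"y": 28,"z": 76,"ax": 0,"ay": 0,"az": 0,"claw": 0.36},
  {"x": -225,"y": 35,"z": 94,"ax": 0,"ay": 0,"az": 0,"claw": 0.36},
  {"x": -255,"y": 40,"z": 106,"ax": 0,"ay": 0,"az": 0,"claw": 0.36},
  {"x": -270,"y": 43,"z": 111,"ax": 0,"ay": 0,"az": 0,"claw": 0.36},
  {"x": -276,"y": 43,"z": 113,"ax": 0,"ay": 0,"az": 0,"claw": 0.36},
  {"x": -276,"y": 43,"z": 113,"ax": 0,"ay": 0,"az": 0,"claw": 0.36},
  {"x": -276,"y": 43,"z": 113,"ax": 0,"ay": 0,"az": 0,"claw": 0.36},
])

```text
time_s: 2.1
tcp_pos: [0.4548, 0.1841, 0.2598]
tcp_rot: [-0.5, 0.5, -0.5, 0.5]
wrist_force: [0.5, -0.0, -0.1]
gripper_width: 0.0605
```

```bash
cat >> h.py <<'E'
def near(x,y,r,zlo,zhi,P,name=""):
    w=P.reshape(-1,3); k=(np.hypot(w[:,0]-x,w[:,1]-y)<r)&(w[:,2]>zlo)&(w[:,2]<zhi); w=w[k]
    if len(w)<4: print(name,"few"); return
    c,rad=cv2.minEnclosingCircle(w[:,:2].astype(np.float32)); print(name,len(w),"mean",w.mean(0).round(4),"circ",np.round(c,4),round(rad,4),"med z",np.median(w[:,2]).round(4))
E
python3 -c "
from h import *
p,d,m,W=shot('wrist'); save(p,'w1.png'); P=cloud(d,m,W)
near(.4545,.187,.026,.036,.05,P,'thin'); near(.497,.009,.02,.036,.06,P,'pin')
hs=cv2.cvtColor(p,cv2.COLOR_RGB2HSV); k=cv2.inRange(hs,(15,90,150),(35,255,255))
for c in cv2.findContours(k,0,2)[0]:
    if cv2.contourArea(c)>60: (u,v),r=cv2.minEnclosingCircle(c); print(u,v,r,ray(u,v,m,W,.04))
go(.4545,.187,.105,0)"
```

```text
thin 560 mean [0.4535 0.1906 0.0396] circ [0.4536 0.19  ] 0.0161 med z 0.0397
pin few
216.5 253.0 27.372529983520508 [0.34630964 0.11975459 0.04      ]
534.0 197.5 17.755380630493164 [0.64884248 0.17572953 0.04      ]
325.5 184.5 16.86722755432129 [0.45362421 0.18884998 0.04      ]
85.13594055175781 138.4004669189453 162.4895477294922 [0.23948854 0.23184009 0.04      ]
t 2.15 pos [0.4549 0.184  0.2599] w 0.0602 F [ 0.4 -0.5 -1.5]
d [ -3.1 154.9  -0.4] rot [-0.0002 -0.0016  0.0004]
```

View pics/w1.png

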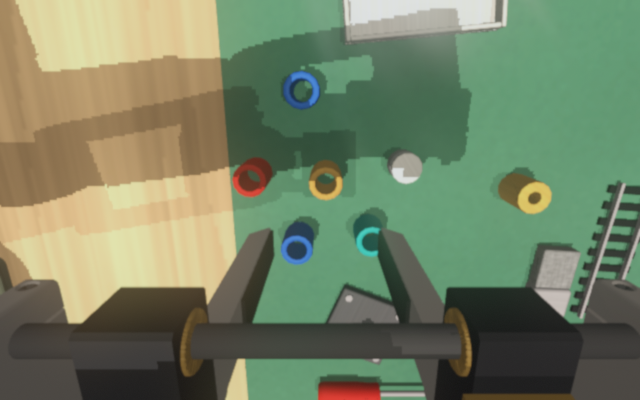

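The wrist picture shows the thin sleeve at (325,182), which gives (0.4536, 0.1895), with no neighbour in the fingers' way. I descend and grip.

carry_out([
  {"x": -5.5,"y": 30,"z": -1.3,"ax": 0,"ay": 0,"az": 0,"claw": 0.36},
  {"x": -5.5,"y": 70,"z": -1.3,"ax": 0,"ay": 0,"az": 0,"claw": 0.36},
  {"x": -5.5,"y": 110,"z": -1.3,"ax": 0,"ay": 0,"az": 0,"claw": 0.36},
  {"x": -5.5,"y": 140,"z": -1.3,"ax": 0,"ay": 0,"az": 0,"claw": 0.36},
  {"x": -5.5,"y": 152,"z": -1.3,"ax": 0,"ay": 0,"az": 0,"claw": 0.36},
  {"x": -5.5,"y": 155,"z": -1.3,"ax": 0,"ay": 0,"az": 0,"claw": 0.36},
  {"x": -5.5,"y": 155,"z": -1.3,"ax": 0,"ay": 0,"az": 0,"claw": 0.8},
  {"x": -5.5,"y": 155,"z": -1.3,"ax": 0,"ay": 0,"az": 0,"claw": 0.8},
  {"x": -5.5,"y": 155,"z": -1.3,"ax": 0,"ay": 0,"az": 0,"claw": 0.8},
  {"x": -5.5,"y": 155,"z": -1.3,"ax": 0,"ay": 0,"az": 0,"claw": 0.8},
], squeeze=20)

```text
time_s: 3.15
tcp_pos: [0.4546, 0.1909, 0.1059]
tcp_rot: [0.501, -0.499, 0.499, -0.5]
wrist_force: [-0.1, -0.4, 5.3]
gripper_width: 0.032
```

```bash
python3 -c "
from h import *
go(.4965,.040,.24,0)"
```

```text
t 3.15 pos [0.4546 0.1909 0.1059] w 0.032 F [-0.1 -0.4  5.3]
d [ 150.8 -134.1   42.2] rot [-0.0025  0.0001 -0.0006]
```

carry_out([
  {"x": 0,"y": -30,"z": 0,"ax": 0,"ay": 0,"az": 0,"claw": 0.8},
  {"x": 0,"y": -70,"z": 0,"ax": 0,"ay": 0,"az": 0,"claw": 0.8},
  {"x": 30,"y": -100,"z": 5,"ax": 0,"ay": 0,"az": 0,"claw": 0.8},
  {"x": 75,"y": -114,"z": 13,"ax": 0,"ay": 0,"az": 0,"claw": 0.8},
  {"x": 120,"y": -114,"z": 21,"ax": 0,"ay": 0,"az": 0,"claw": 0.8},
  {"x": 165,"y": -114,"z": 29,"ax": 0,"ay": 0,"az": 0,"claw": 0.8},
  {"x": 205,"y": -114,"z": 36,"ax": 0,"ay": 0,"az": 0,"claw": 0.8},
  {"x": 230,"y": -114,"z": 41,"ax": 0,"ay": 0,"az": 0,"claw": 0.8},
  {"x": 241,"y": -114,"z": 42,"ax": 0,"ay": 0,"az": 0,"claw": 0.8},
  {"x": 241,"y": -114,"z": 42,"ax": 0,"ay": 0,"az": 0,"claw": 0.8},
])

```text
time_s: 4.15
tcp_pos: [0.4957, -0.0511, 0.2188]
tcp_rot: [0.5, -0.499, 0.501, -0.5]
wrist_force: [0.3, 0.4, -0.7]
gripper_width: 0.0315
```

```bash
python3 -c "
from h import *
p,d,m,W=shot('wrist'); save(p,'w2.png'); P=cloud(d,m,W); t=T()
near(.497,.009,.02,.03,.06,P,'pin'); near(.497,.009,.02,.044,.056,P,'pintip');near(.497,.009,.07,.006,.018,P,'plate')
g=t[:3,3]; w=P.reshape(-1,3); zt=g[2]-.065
near(g[0],g[1],.03,zt-.004,zt+.006,P,'held top')
go(.4965,.009,.22,0)"
```

```text
pin 349 mean [0.496  0.0118 0.0459] circ [0.4961 0.0113] 0.008 med z 0.0458
pintip 247 mean [0.4959 0.0117 0.0474] circ [0.4958 0.0112] 0.007 med z 0.0474
plate 8706 mean [0.496  0.0131 0.012 ] circ [0.4963 0.0114] 0.0553 med z 0.012
held top 2499 mean [ 0.4944 -0.049   0.153 ] circ [ 0.4947 -0.0406] 0.0277 med z 0.1527
t 4.2 pos [ 0.4955 -0.05    0.2186] w 0.0319 F [-1.1 -0.1 -0.4]
d [-59.   -1.4   1. ] rot [ 0.0004 -0.0009 -0.0008]
```

View pics/w2.png

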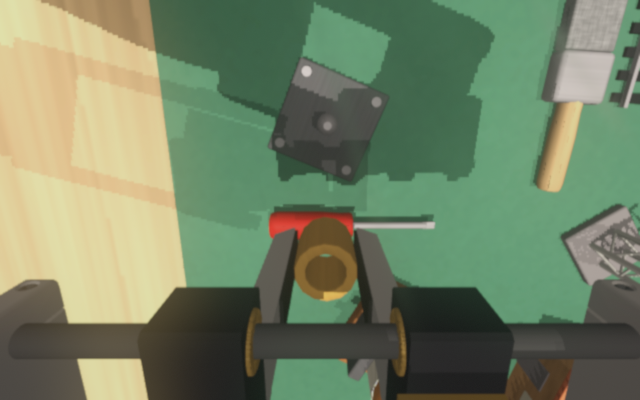

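The wrist picture shows the sleeve held at (326,262), with its rim at (326,271), and the pin at (326,122) on the jig. Next I measure the held sleeve's offset relative to the pin.

```bash
python3 -c "
from h import *
p,d,m,W=shot('wrist'); P=cloud(d,m,W); t=T(); g=t[:3,3]
hs=cv2.cvtColor(p,cv2.COLOR_RGB2HSV); k=cv2.inRange(hs,(10,90,60),(35,255,255))>0
k[:,:285]=0;k[:,366:]=0;k[:215]=0;k[310:]=0
w=P[k]; print(k.sum(),np.histogram(w[:,2],bins=12))
for a,b in((.15,.158),(.148,.16)):
  q=w[(w[:,2]>a)&(w[:,2]<b)]; print(len(q),q.mean(0),q.min(0),q.max(0),cv2.minEnclosingCircle(q[:,:2].astype(np.float32)), np.median(q[:,2]))
q=w[w[:,2]<.145]; 
# fit circle to outer wall facing camera (radius 16)
from scipy.optimize import least_squares
q=w[(w[:,2]<.146)&(w[:,2]>.12)]; q=q[q[:,1]>g[1]+.005]
print('wall',len(q),least_squares(lambda c:np.hypot(q[:,0]-c[0],q[:,1]-c[1])-.016,g[:2],loss='soft_l1',f_scale=.001).x,'tcp',g)
"
```

```text
4238 (array([  45,    0,    0,    0,  463, 1900, 1807,    0,    0,    0,    0,
         23]), array([-0.00045961,  0.02464534,  0.04975029,  0.07485524,  0.09996019,
        0.12506513,  0.15017008,  0.17527503,  0.20037998,  0.22548493,
        0.25058988,  0.27569482,  0.30079977]))
1823 [ 0.49411156 -0.05004756  0.15230472] [ 0.47808823 -0.06675985  0.15000972] [ 0.50986337 -0.0346767   0.15431546] ((0.49405667185783386, -0.05072813853621483), 0.01615186594426632) 0.15237926794758502
2035 [ 0.4940595  -0.04985926  0.15195646] [ 0.47808823 -0.06675985  0.14801629] [ 0.51008643 -0.0346767   0.15431546] ((0.49416977167129517, -0.05119995400309563), 0.016624875366687775) 0.15226476432493788
wall 907 [ 0.49408644 -0.0514207 ] tcp [ 0.4953159  -0.04935611  0.21847987]
```

carry_out([
  {"x": -30,"y": 0,"z": 1,"ax": 0,"ay": 0,"az": 0,"claw": 0.8},
  {"x": -50,"y": 0,"z": 1.8,"ax": 0,"ay": 0,"az": 0,"claw": 0.8},
  {"x": -62,"y": 5,"z": 1.8,"ax": 0,"ay": 0,"az": 0,"claw": 0.8},
  {"x": -62.3,"y": 20,"z": 1.8,"ax": 0,"ay": 0,"az": 0,"claw": 0.8},
  {"x": -62.3,"y": 35,"z": 1.8,"ax": 0,"ay": 0,"az": 0,"claw": 0.8},
  {"x": -62.3,"y": 48,"z": 1.8,"ax": 0,"ay": 0,"az": 0,"claw": 0.8},
  {"x": -62.3,"y": 58,"z": 1.8,"ax": 0,"ay": 0,"az": 0,"claw": 0.8},
  {"x": -62.3,"y": 64,"z": 1.8,"ax": 0,"ay": 0,"az": 0,"claw": 0.8},
  {"x": -62.3,"y": 67,"z": 1.8,"ax": 0,"ay": 0,"az": 0,"claw": 0.8},
  {"x": -62.3,"y": 67,"z": 1.8,"ax": 0,"ay": 0,"az": 0,"claw": 0.8},
])

```text
time_s: 5.25
tcp_pos: [0.4975, 0.0119, 0.1514]
tcp_rot: [0.5, -0.5, 0.5, -0.5]
wrist_force: [-0.2, 0.7, -0.3]
gripper_width: 0.0315
```

```bash
python3 -c "
from h import *
go(.497,.0118,.118,0); go(.497,.0118,.118,0)"
```

```text
t 5.25 pos [0.4975 0.0119 0.1514] w 0.0315 F [-0.2  0.7 -0.3]
d [ 0.1 33.4 -0.5] rot [ 0.0004 -0.0002 -0.0001]
t 5.25 pos [0.4975 0.0119 0.1514] w 0.0315 F [-0.2  0.7 -0.3]
d [ 0.1 33.4 -0.5] rot [ 0.0004 -0.0002 -0.0001]
```

carry_out([
  {"x": 0,"y": 3,"z": 0,"ax": 0,"ay": 0,"az": 0,"claw": 0.8},
  {"x": 0,"y": 6,"z": 0,"ax": 0,"ay": 0,"az": 0,"claw": 0.8},
  {"x": 0,"y": 9,"z": 0,"ax": 0,"ay": 0,"az": 0,"claw": 0.8},
  {"x": 0,"y": 12,"z": 0,"ax": 0,"ay": 0,"az": 0,"claw": 0.8},
  {"x": 0,"y": 14,"z": 0,"ax": 0,"ay": 0,"az": 0,"claw": 0.8},
  {"x": 0,"y": 16,"z": 0,"ax": 0,"ay": 0,"az": 0,"claw": 0.8},
  {"x": 0,"y": 18,"z": 0,"ax": 0,"ay": 0,"az": 0,"claw": 0.8},
  {"x": 0,"y": 20,"z": 0,"ax": 0,"ay": 0,"az": 0,"claw": 0.8},
  {"x": 0,"y": 22,"z": 0,"ax": 0,"ay": 0,"az": 0,"claw": 0.8},
  {"x": 0,"y": 22,"z": 0,"ax": 0,"ay": 0,"az": 0,"claw": 0.8},
])

```text
time_s: 6.25
tcp_pos: [0.4973, 0.012, 0.1293]
tcp_rot: [0.5, -0.5, 0.5, -0.5]
wrist_force: [0.1, 0.4, -0.9]
gripper_width: 0.0318
```

carry_out([
  {"x": 0,"y": 3,"z": 0,"ax": 0,"ay": 0,"az": 0,"claw": 0.8},
  {"x": 0,"y": 6,"z": 0,"ax": 0,"ay": 0,"az": 0,"claw": 0.8},
  {"x": 0,"y": 9,"z": 0,"ax": 0,"ay": 0,"az": 0,"claw": 0.8},
  {"x": 0,"y": 10.5,"z": 0,"ax": 0,"ay": 0,"az": 0,"claw": 0.8},
  {"x": 0,"y": 11.5,"z": 0,"ax": 0,"ay": 0,"az": 0,"claw": 0.8},
  {"x": 0,"y": 11.5,"z": 0,"ax": 0,"ay": 0,"az": 0,"claw": 0.8},
  {"x": 0,"y": 11.5,"z": 0,"ax": 0,"ay": 0,"az": 0,"claw": 0.48},
  {"x": 0,"y": 11.5,"z": 0,"ax": 0,"ay": 0,"az": 0,"claw": 0.48},
  {"x": 0,"y": 11.5,"z": 0,"ax": 0,"ay": 0,"az": 0,"claw": 0.48},
  {"x": 0,"y": 11.5,"z": 0,"ax": 0,"ay": 0,"az": 0,"claw": 0.48},
])

```text
time_s: 7.25
tcp_pos: [0.4977, 0.012, 0.1183]
tcp_rot: [-0.5, 0.5, -0.5, 0.5]
wrist_force: [-0.3, -0.0, 0.2]
gripper_width: 0.0488
```

```bash
python3 -c "
from h import *
go(.650,.1755,.25,0.26); p,d,m,W=shot('wrist'); P=cloud(d,m,W); near(.4965,.012,.025,.04,.07,P,'sl')"
```

```text
t 7.25 pos [0.4977 0.012  0.1183] w 0.0488 F [-0.3 -0.   0.2]
d [-163.5 -131.6  152.4] rot [-4.0e-04 -2.6e-01  1.0e-04]
sl 3582 mean [0.4964 0.0125 0.05  ] circ [0.4965 0.0121] 0.0251 med z 0.051
```

carry_out([
  {"x": 0,"y": -20,"z": 0,"ax": 0,"ay": 0,"az": 0,"claw": 0.36},
  {"x": 0,"y": -60,"z": 0,"ax": 0,"ay": 0,"az": 0,"claw": 0.36},
  {"x": 0,"y": -105,"z": 0,"ax": 0,"ay": 0,"az": 0,"claw": 0.36},
  {"x": -30,"y": -130,"z": 25,"ax": 0,"ay": 0,"az": 0,"claw": 0.36},
  {"x": -62,"y": -142,"z": 56,"ax": 0,"ay": 0,"az": 0,"claw": 0.36},
  {"x": -95,"y": -142,"z": 87,"ax": 0,"ay": 0,"az": 0,"claw": 0.36},
  {"x": -125,"y": -142,"z": 116,"ax": 0,"ay": 0,"az": 0,"claw": 0.36},
  {"x": -148,"y": -142,"z": 138,"ax": 0,"ay": 0,"az": 0,"claw": 0.36},
  {"x": -160,"y": -142,"z": 150,"ax": 0,"ay": 0,"az": 0,"claw": 0.36},
  {"x": -164,"y": -142,"z": 152,"ax": 0,"ay": 0,"az": 0,"claw": 0.36},
])

```text
time_s: 8.3
tcp_pos: [0.6503, 0.1774, 0.2595]
tcp_rot: [0.5, -0.5, 0.5, -0.5]
wrist_force: [-0.0, -0.0, -1.2]
gripper_width: 0.06
```

```bash
python3 -c "
from h import *
p,d,m,W=shot('wrist'); P=cloud(d,m,W); near(.65,.1745,.026,.036,.05,P,'thick')
save(p,'w3.png'); q,dt,mt,Wt=shot('top'); save(cv2.resize(q[225:265,290:332],None,fx=8,fy=8,interpolation=2),'jig.png')
Pt=cloud(dt,mt,Wt); near(.4965,.009,.025,.036,.07,Pt,'sleeve on pin')
go(.649,.175,.105,0)"
```

```text
thick 757 mean [0.6495 0.1768 0.0397] circ [0.6495 0.1761] 0.016 med z 0.0398
sleeve on pin 107 mean [0.4972 0.0087 0.0498] circ [0.4972 0.0086] 0.0158 med z 0.0505
t 8.4 pos [0.6492 0.1763 0.2596] w 0.0601 F [-0.2 -0.2 -0.1]
d [ 1.200e+00  1.546e+02 -1.000e-01] rot [0.0011 0.0008 0.0003]
```

View pics/jig.png

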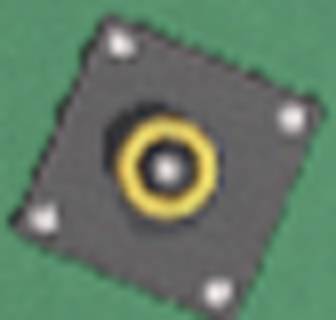

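The crop shows the thin sleeve around the pin at (168,168), upright. Its top is about 50 mm above the bench, so it is seated. Now I grip the thick one.

carry_out([
  {"x": 0,"y": 30,"z": 0,"ax": 0,"ay": 0,"az": 0,"claw": 0.36},
  {"x": 0,"y": 70,"z": 0,"ax": 0,"ay": 0,"az": 0,"claw": 0.36},
  {"x": 0,"y": 110,"z": 0,"ax": 0,"ay": 0,"az": 0,"claw": 0.36},
  {"x": 0,"y": 140,"z": 0,"ax": 0,"ay": 0,"az": 0,"claw": 0.36},
  {"x": 0,"y": 152,"z": 0,"ax": 0,"ay": 0,"az": 0,"claw": 0.36},
  {"x": 0,"y": 155,"z": 0,"ax": 0,"ay": 0,"az": 0,"claw": 0.36},
  {"x": 0,"y": 155,"z": 0,"ax": 0,"ay": 0,"az": 0,"claw": 0.8},
  {"x": 0,"y": 155,"z": 0,"ax": 0,"ay": 0,"az": 0,"claw": 0.8},
  {"x": 0,"y": 155,"z": 0,"ax": 0,"ay": 0,"az": 0,"claw": 0.8},
  {"x": 0,"y": 155,"z": 0,"ax": 0,"ay": 0,"az": 0,"claw": 0.8},
], squeeze=25)

```text
time_s: 9.4
tcp_pos: [0.6505, 0.1761, 0.107]
tcp_rot: [0.501, -0.499, 0.499, -0.501]
wrist_force: [0.3, 0.8, 3.3]
gripper_width: 0.0324
```

```bash
python3 -c "
from h import *
go(.538,.392,.21,0)"
```

```text
t 9.4 pos [0.6505 0.1761 0.107 ] w 0.0324 F [0.3 0.8 3.3]
d [-215.9 -103.3 -112.2] rot [-0.0029  0.0002 -0.0004]
```

carry_out([
  {"x": 0,"y": -30,"z": 0,"ax": 0,"ay": 0,"az": 0,"claw": 0.8},
  {"x": -10,"y": -65,"z": -5,"ax": 0,"ay": 0,"az": 0,"claw": 0.8},
  {"x": -45,"y": -75,"z": -23,"ax": 0,"ay": 0,"az": 0,"claw": 0.8},
  {"x": -85,"y": -75,"z": -44,"ax": 0,"ay": 0,"az": 0,"claw": 0.8},
  {"x": -125,"y": -75,"z": -65,"ax": 0,"ay": 0,"az": 0,"claw": 0.8},
  {"x": -165,"y": -75,"z": -86,"ax": 0,"ay": 0,"az": 0,"claw": 0.8},
  {"x": -195,"y": -75,"z": -102,"ax": 0,"ay": 0,"az": 0,"claw": 0.8},
  {"x": -212,"y": -72,"z": -110,"ax": 0,"ay": 0,"az": 0,"claw": 0.8},
  {"x": -216,"y": -55,"z": -112,"ax": 0,"ay": 0,"az": 0,"claw": 0.8},
  {"x": -216,"y": -30,"z": -112,"ax": 0,"ay": 0,"az": 0,"claw": 0.8},
])

```text
time_s: 10.4
tcp_pos: [0.5387, 0.3925, 0.1357]
tcp_rot: [0.502, -0.499, 0.499, -0.5]
wrist_force: [1.0, -0.4, -0.9]
gripper_width: 0.0326
```

```bash
python3 -c "
from h import *
go(.538,.392,.1115,0); ctrl.read_camera('top'); go(.538,.392,.1115,0)"
```

```text
t 10.4 pos [0.5387 0.3925 0.1357] w 0.0326 F [ 1.  -0.4 -0.9]
d [ 0.5 24.2 -0.8] rot [-0.004   0.001  -0.0012]
t 10.45 pos [0.5358 0.3898 0.129 ] w 0.0321 F [-1.5 -0.5 -4.4]
d [-2.3 17.5  2.3] rot [ 0.0058 -0.0003  0.0044]
```

carry_out([
  {"x": 0,"y": 3,"z": 0,"ax": 0,"ay": 0,"az": 0,"claw": 0.8},
  {"x": 0,"y": 8,"z": 0,"ax": 0,"ay": 0,"az": 0,"claw": 0.8},
  {"x": 0,"y": 13,"z": 0,"ax": 0,"ay": 0,"az": 0,"claw": 0.8},
  {"x": 0,"y": 17,"z": 0,"ax": 0,"ay": 0,"az": 0,"claw": 0.8},
  {"x": 0,"y": 20,"z": 0,"ax": 0,"ay": 0,"az": 0,"claw": 0.8},
  {"x": 0,"y": 23,"z": 0,"ax": 0,"ay": 0,"az": 0,"claw": 0.8},
  {"x": 0,"y": 25,"z": 0,"ax": 0,"ay": 0,"az": 0,"claw": 0.8},
  {"x": 0,"y": 25.5,"z": 0,"ax": 0,"ay": 0,"az": 0,"claw": 0.8},
  {"x": 0,"y": 25.5,"z": 0,"ax": 0,"ay": 0,"az": 0,"claw": 0.8},
  {"x": 0,"y": 25.5,"z": 0,"ax": 0,"ay": 0,"az": 0,"claw": 0.8},
])

```text
time_s: 11.45
tcp_pos: [0.5376, 0.392, 0.111]
tcp_rot: [0.5, -0.5, 0.5, -0.5]
wrist_force: [-3.0, -1.2, 6.0]
gripper_width: 0.032
```

Contact with about 6 N upward, so it is on the tray floor. I release it and lift.

carry_out([
  {"x": 0,"y": 0,"z": 0,"ax": 0,"ay": 0,"az": 0,"claw": 0.48},
  {"x": 0,"y": 0,"z": 0,"ax": 0,"ay": 0,"az": 0,"claw": 0.48},
  {"x": 0,"y": 0,"z": 0,"ax": 0,"ay": 0,"az": 0,"claw": 0.48},
  {"x": 0,"y": 0,"z": 0,"ax": 0,"ay": 0,"az": 0,"claw": 0.48},
  {"x": 0,"y": -20,"z": 0,"ax": 0,"ay": 0,"az": 0,"claw": 0.48},
  {"x": 0,"y": -60,"z": 0,"ax": 0,"ay": 0,"az": 0,"claw": 0.4},
  {"x": 0,"y": -105,"z": 0,"ax": 0,"ay": 0,"az": 0,"claw": 0.3},
  {"x": 0,"y": -155,"z": 0,"ax": 0,"ay": 0,"az": 0,"claw": 0.3},
  {"x": 0,"y": -200,"z": 0,"ax": 0,"ay": 0,"az": 0,"claw": 0.3},
  {"x": 0,"y": -220,"z": 0,"ax": 0,"ay": 0,"az": 0,"claw": 0.3},
])

```text
time_s: 12.45
tcp_pos: [0.5391, 0.3929, 0.3362]
tcp_rot: [0.503, -0.497, 0.499, -0.501]
wrist_force: [0.8, -0.4, 0.6]
gripper_width: 0.0657
```

```bash
python3 -c "
from h import *
from h import *
go(.567,-.203,.33,-.34)
q,d,m,W=shot('top'); P=cloud(d,m,W); near(.537,.39,.05,.03,.06,P,'thick in tray'); near(.567,-.203,.03,.14,.16,P,'cap')
save(q,'top2.png')"
```

```text
t 12.45 pos [0.5391 0.3929 0.3362] w 0.0657 F [ 0.8 -0.4  0.6]
d [595.9   3.6  27.9] rot [-0.0076  0.3401 -0.0061]
thick in tray 134 mean [0.5374 0.3869 0.0415] circ [0.5366 0.3883] 0.0162 med z 0.0429
cap 293 mean [ 0.5674 -0.2034  0.1486] circ [ 0.5673 -0.2043] 0.0224 med z 0.1487
```

The thick sleeve stands upright in the tray, top about 43 mm above the bench. Next I move over the bottle, first at yaw +0.65, so that a second look at −0.6 cancels the wrist camera's bias.

carry_out([
  {"x": 50,"y": 5,"z": 3,"ax": 0,"ay": -0.1,"az": 0,"claw": 0.3},
  {"x": 100,"y": 10,"z": 5,"ax": 0,"ay": -0.2,"az": 0,"claw": 0.3},
  {"x": 149,"y": 15,"z": 7,"ax": 0,"ay": -0.3,"az": 0,"claw": 0.3},
  {"x": 198,"y": 20,"z": 9,"ax": 0,"ay": -0.4,"az": 0,"claw": 0.3},
  {"x": 247,"y": 25,"z": 11,"ax": 0,"ay": -0.5,"az": 0,"claw": 0.3},
  {"x": 296,"y": 30,"z": 14,"ax": 0,"ay": -0.6,"az": 0,"claw": 0.3},
  {"x": 345,"y": 33,"z": 16,"ax": 0,"ay": -0.65,"az": 0,"claw": 0.3},
  {"x": 394,"y": 36,"z": 18,"ax": 0,"ay": -0.65,"az": 0,"claw": 0.3},
  {"x": 443,"y": 36,"z": 20,"ax": 0,"ay": -0.65,"az": 0,"claw": 0.3},
  {"x": 492,"y": 36,"z": 23,"ax": 0,"ay": -0.65,"az": 0,"claw": 0.3},
])

```text
time_s: 13.5
tcp_pos: [0.5596, -0.1018, 0.292]
tcp_rot: [-0.633, 0.633, -0.315, 0.313]
wrist_force: [-0.1, 0.6, 0.2]
gripper_width: 0.0656
```

```bash
python3 -c "
from h import *
go(.567,-.202,.30,.65)"
```

```text
t 13.5 pos [ 0.5596 -0.1018  0.292 ] w 0.0656 F [-0.1  0.6  0.2]
d [ 84.2  -8.1 -54.8] rot [ 0.001  -0.0001 -0.0019]
```

carry_out([
  {"x": 30,"y": -8,"z": -20,"ax": 0,"ay": 0,"az": 0,"claw": 0.3},
  {"x": 55,"y": -8,"z": -36,"ax": 0,"ay": 0,"az": 0,"claw": 0.3},
  {"x": 75,"y": -8,"z": -49,"ax": 0,"ay": 0,"az": 0,"claw": 0.3},
  {"x": 84,"y": -8,"z": -55,"ax": 0,"ay": 0,"az": 0,"claw": 0.3},
  {"x": 84,"y": -8,"z": -55,"ax": 0,"ay": 0,"az": 0,"claw": 0.3},
  {"x": 84,"y": -8,"z": -55,"ax": 0,"ay": 0,"az": 0,"claw": 0.3},
  {"x": 84,"y": -8,"z": -55,"ax": 0,"ay": 0,"az": 0,"claw": 0.3},
  {"x": 84,"y": -8,"z": -55,"ax": 0,"ay": 0,"az": 0,"claw": 0.3},
  {"x": 84,"y": -8,"z": -55,"ax": 0,"ay": 0,"az": 0,"claw": 0.3},
  {"x": 84,"y": -8,"z": -55,"ax": 0,"ay": 0,"az": 0,"claw": 0.3},
])

```text
time_s: 14.5
tcp_pos: [0.5677, -0.1996, 0.3018]
tcp_rot: [0.634, -0.634, 0.314, -0.314]
wrist_force: [-0.3, -0.0, 0.7]
gripper_width: 0.0656
```

```bash
cat >> h.py <<'E'
def capview(n):
    p,d,m,W=shot('wrist'); save(p,n); P=cloud(d,m,W); near(.567,-.202,.032,.143,.156,P,'cap')
    w=P.reshape(-1,3); k=((np.hypot(w[:,0]-.567,w[:,1]+.202)<.032)&(w[:,2]>.143)&(w[:,2]<.156)).reshape(d.shape).astype(np.uint8)
    c=max(cv2.findContours(k,0,2)[0],key=cv2.contourArea); e=cv2.fitEllipse(c); M=cv2.moments(c); r=ray(M['m10']/M['m00'],M['m01']/M['m00'],m,W,.149)
    rt=T(); g=rt[:3,:3].T@(r-rt[:3,3]); print('ellipse',np.round(e[0],1),np.round(e[1],1),'ray',r.round(4),'in tool mm',(g*1000).round(1),'tcp',rt[:3,3].round(4))
E
python3 -c "
from h import *
capview('w4.png'); capview('w5.png'); go(.567,-.202,.30,-.6)"
```

```text
cap 2655 mean [ 0.5654 -0.2008  0.1492] circ [ 0.5662 -0.2021] 0.0226 med z 0.1493
ellipse [322.5 213.2] [56.5 58.3] ray [ 0.5654 -0.2008  0.149 ] in tool mm [ -0.6 152.8  -2.4] tcp [ 0.5677 -0.1998  0.3018]
cap 2649 mean [ 0.5654 -0.2008  0.1492] circ [ 0.5662 -0.202 ] 0.0225 med z 0.1493
ellipse [322.6 213. ] [56.5 58.3] ray [ 0.5654 -0.2008  0.149 ] in tool mm [ -0.7 152.8  -2.4] tcp [ 0.5677 -0.1999  0.3018]
t 14.6 pos [ 0.5677 -0.1999  0.3018] w 0.0657 F [ 0.3  0.1 -0.4]
d [ 1.3  1.8 -1.8] rot [-2.0000e-04  1.2505e+00  1.0000e-04]
```

Now turn to yaw −0.6 in place and look again.

carry_out([
  {"x": 1,"y": 2,"z": -2,"ax": 0,"ay": 0.15,"az": 0,"claw": 0.3},
  {"x": 1,"y": 2,"z": -2,"ax": 0,"ay": 0.3,"az": 0,"claw": 0.3},
  {"x": 1,"y": 2,"z": -2,"ax": 0,"ay": 0.45,"az": 0,"claw": 0.3},
  {"x": 1,"y": 2,"z": -2,"ax": 0,"ay": 0.6,"az": 0,"claw": 0.3},
  {"x": 1,"y": 2,"z": -2,"ax": 0,"ay": 0.75,"az": 0,"claw": 0.3},
  {"x": 1,"y": 2,"z": -2,"ax": 0,"ay": 0.9,"az": 0,"claw": 0.3},
  {"x": 1,"y": 2,"z": -2,"ax": 0,"ay": 1.05,"az": 0,"claw": 0.3},
  {"x": 1,"y": 2,"z": -2,"ax": 0,"ay": 1.18,"az": 0,"claw": 0.3},
  {"x": 1,"y": 2,"z": -2,"ax": 0,"ay": 1.25,"az": 0,"claw": 0.3},
  {"x": 1,"y": 2,"z": -2,"ax": 0,"ay": 1.25,"az": 0,"claw": 0.3},
])

```text
time_s: 15.6
tcp_pos: [0.5666, -0.2022, 0.2997]
tcp_rot: [-0.33, 0.33, -0.625, 0.625]
wrist_force: [0.9, 0.1, -0.2]
gripper_width: 0.0656
```

```bash
python3 -c "
from h import *
capview('w6.png'); capview('w7.png')
# ray_i = c + R_i b  -> solve
t=T(); A=[];B=[]
Z=np.array([np.cos(.65),np.sin(.65)]);X=np.array([Z[1],-Z[0]])
p,d,m,W=shot('wrist'); P=cloud(d,m,W).reshape(-1,3); k=(np.hypot(P[:,0]-.567,P[:,1]+.202)<.032)&(P[:,2]>.143)&(P[:,2]<.156); r2=P[k].mean(0)[:2]
for r,xz in(((.5654,-.2008),np.stack([X,Z],1)),(r2,t[:2,:3][:,[0,2]])):
    A.append(np.hstack([np.eye(2),xz]));B.append(r)
s=np.linalg.lstsq(np.vstack(A),np.hstack(B),rcond=None)[0]; print('cap,bias(x,z)',s)
go(s[0],s[1],.219,-.6)"
```

```text
cap 2718 mean [ 0.5675 -0.2007  0.1491] circ [ 0.5669 -0.2018] 0.0225 med z 0.1493
ellipse [327.6 210.7] [57.2 59. ] ray [ 0.5675 -0.2007  0.149 ] in tool mm [-1.700e+00  1.507e+02 -1.000e-01] tcp [ 0.5666 -0.2022  0.2997]
cap 2724 mean [ 0.5675 -0.2007  0.1492] circ [ 0.5667 -0.2018] 0.0224 med z 0.1493
ellipse [327.7 210.6] [57.1 59.1] ray [ 0.5675 -0.2006  0.149 ] in tool mm [-1.800e+00  1.507e+02 -1.000e-01] tcp [ 0.5666 -0.2022  0.2997]
cap,bias(x,z) [ 5.66461772e-01 -2.02212838e-01 -1.76730715e-03  9.77124360e-06]
t 15.75 pos [ 0.5666 -0.2022  0.2996] w 0.0657 F [0.2 0.3 0. ]
d [ 0.1 80.6 -0.1] rot [ 0.0001  0.0013 -0.    ]
```

Both views agree on the cap axis at about (0.5665, −0.2022), which is where the tool is already. I descend and grip the cap.

carry_out([
  {"x": 0,"y": 25,"z": 0,"ax": 0,"ay": 0,"az": 0,"claw": 0.3},
  {"x": 0,"y": 50,"z": 0,"ax": 0,"ay": 0,"az": 0,"claw": 0.3},
  {"x": 0,"y": 70,"z": 0,"ax": 0,"ay": 0,"az": 0,"claw": 0.3},
  {"x": 0,"y": 79,"z": 0,"ax": 0,"ay": 0,"az": 0,"claw": 0.3},
  {"x": 0,"y": 80.5,"z": 0,"ax": 0,"ay": 0,"az": 0,"claw": 0.3},
  {"x": 0,"y": 80.5,"z": 0,"ax": 0,"ay": 0,"az": 0,"claw": 0.3},
  {"x": 0,"y": 80.5,"z": 0,"ax": 0,"ay": 0,"az": 0,"claw": 0.7},
  {"x": 0,"y": 80.5,"z": 0,"ax": 0,"ay": 0,"az": 0,"claw": 0.7},
  {"x": 0,"y": 80.5,"z": 0,"ax": 0,"ay": 0,"az": 0,"claw": 0.7},
  {"x": 0,"y": 80.5,"z": 0,"ax": 0,"ay": 0,"az": 0,"claw": 0.7},
], squeeze=45)

```text
time_s: 16.75
tcp_pos: [0.5674, -0.2027, 0.2202]
tcp_rot: [-0.33, 0.329, -0.625, 0.626]
wrist_force: [1.6, -2.1, 1.1]
gripper_width: 0.0431
```

carry_out([
  {"x": 0,"y": 1,"z": 0,"ax": 0,"ay": 0,"az": 0,"claw": 0.7},
  {"x": 0,"y": 2,"z": 0,"ax": 0,"ay": 0,"az": 0,"claw": 0.7},
  {"x": 0,"y": 3,"z": 0,"ax": 0,"ay": 0,"az": 0,"claw": 0.7},
  {"x": 0,"y": 4,"z": 0,"ax": 0,"ay": 0,"az": 0,"claw": 0.7},
  {"x": 0,"y": 5,"z": 0,"ax": 0,"ay": 0,"az": 0,"claw": 0.7},
  {"x": 0,"y": 5.5,"z": 0,"ax": 0,"ay": 0,"az": 0,"claw": 0.7},
  {"x": 0,"y": 6,"z": 0,"ax": 0,"ay": 0,"az": 0,"claw": 0.7},
  {"x": 0,"y": 6,"z": 0,"ax": 0,"ay": 0,"az": 0,"claw": 0.7},
  {"x": 0,"y": 6,"z": 0,"ax": 0,"ay": 0,"az": 0,"claw": 0.7},
  {"x": 0,"y": 6,"z": 0,"ax": 0,"ay": 0,"az": 0,"claw": 0.7},
])

```text
time_s: 17.75
tcp_pos: [0.5674, -0.2027, 0.2149]
tcp_rot: [-0.33, 0.329, -0.625, 0.626]
wrist_force: [-0.7, -0.8, 7.8]
gripper_width: 0.0429
```

```bash
python3 -c "
from h import *
for i in range(3): go(.5665,-.2022,.213,-.6); shot('top')
q,d,m,W=shot('top'); P=cloud(d,m,W); near(.567,-.203,.024,.11,.16,P,'cap')
"
```

```text
t 17.75 pos [ 0.5674 -0.2027  0.2149] w 0.0429 F [-0.7 -0.8  7.8]
d [ 0.1  1.9 -1. ] rot [-0.003   0.     -0.0003]
t 17.8 pos [ 0.5674 -0.2027  0.2149] w 0.0426 F [-0.1 -0.5  7.6]
d [ 0.1  1.9 -1. ] rot [-0.0029 -0.     -0.0002]
t 17.85 pos [ 0.5674 -0.2027  0.2149] w 0.0432 F [-1.1  0.6  7.7]
d [ 0.1  1.9 -1. ] rot [-0.0029  0.     -0.0002]
cap 25 mean [ 0.5805 -0.1882  0.1329] circ [ 0.5798 -0.191 ] 0.0089 med z 0.1405
```

Fully pressed: 5.3 mm of travel and 7.7 N, matching the plug spring. Next I press slightly further and turn counter-clockwise.

carry_out([
  {"x": 0,"y": 0.5,"z": 0,"ax": 0,"ay": 0,"az": 0,"claw": 0.7},
  {"x": 0,"y": 1,"z": 0,"ax": 0,"ay": -0.06,"az": 0,"claw": 0.7},
  {"x": 0,"y": 1,"z": 0,"ax": 0,"ay": -0.14,"az": 0,"claw": 0.7},
  {"x": 0,"y": 1,"z": 0,"ax": 0,"ay": -0.22,"az": 0,"claw": 0.7},
  {"x": 0,"y": 1,"z": 0,"ax": 0,"ay": -0.3,"az": 0,"claw": 0.7},
  {"x": 0,"y": 1,"z": 0,"ax": 0,"ay": -0.38,"az": 0,"claw": 0.7},
  {"x": 0,"y": 1,"z": 0,"ax": 0,"ay": -0.46,"az": 0,"claw": 0.7},
  {"x": 0,"y": 1,"z": 0,"ax": 0,"ay": -0.54,"az": 0,"claw": 0.7},
  {"x": 0,"y": 1,"z": 0,"ax": 0,"ay": -0.6,"az": 0,"claw": 0.7},
  {"x": 0,"y": 1,"z": 0,"ax": 0,"ay": -0.6,"az": 0,"claw": 0.7},
])

```text
time_s: 18.95
tcp_pos: [0.5678, -0.2025, 0.2146]
tcp_rot: [-0.501, 0.5, -0.498, 0.501]
wrist_force: [-0.0, 1.5, 9.0]
gripper_width: 0.0432
```

```bash
python3 -c "
from h import *
go(.5674,-.2027,.2149,.7); print(ctrl.observe()['torque'],ctrl.observe()['joint_pos'])"
```

```text
t 18.95 pos [ 0.5678 -0.2025  0.2146] w 0.0432 F [-0.   1.5  9. ]
d [ 0.2 -0.3 -0.4] rot [-0.003  -0.6989  0.0025]
[ 0.12703008 -0.05539698  0.02464797] [-4.86298157e-01  3.45127106e-01  1.55737940e+00  5.39009497e-04
  1.23530955e+00 -4.87587729e-01]
```

The turn torque is near zero, so the cap is turning with the gripper. I continue to 1.35 rad in total, still pressed.

carry_out([
  {"x": 0,"y": 0,"z": 0,"ax": 0,"ay": -0.08,"az": 0,"claw": 0.7},
  {"x": 0,"y": 0,"z": 0,"ax": 0,"ay": -0.17,"az": 0,"claw": 0.7},
  {"x": 0,"y": 0,"z": 0,"ax": 0,"ay": -0.26,"az": 0,"claw": 0.7},
  {"x": 0,"y": 0,"z": 0,"ax": 0,"ay": -0.35,"az": 0,"claw": 0.7},
  {"x": 0,"y": 0,"z": 0,"ax": 0,"ay": -0.44,"az": 0,"claw": 0.7},
  {"x": 0,"y": 0,"z": 0,"ax": 0,"ay": -0.53,"az": 0,"claw": 0.7},
  {"x": 0,"y": 0,"z": 0,"ax": 0,"ay": -0.62,"az": 0,"claw": 0.7},
  {"x": 0,"y": 0,"z": 0,"ax": 0,"ay": -0.7,"az": 0,"claw": 0.7},
  {"x": 0,"y": 0,"z": 0,"ax": 0,"ay": -0.75,"az": 0,"claw": 0.7},
  {"x": 0,"y": 0,"z": 0,"ax": 0,"ay": -0.75,"az": 0,"claw": 0.7},
])

```text
time_s: 19.95
tcp_pos: [0.5677, -0.2025, 0.2145]
tcp_rot: [0.649, -0.648, 0.28, -0.283]
wrist_force: [-0.4, 1.6, 10.0]
gripper_width: 0.0429
```

```bash
python3 -c "
from h import *
go(.5674,-.2027,.30,.75); print(ctrl.observe()['torque'])"
```

```text
t 19.95 pos [ 0.5677 -0.2025  0.2145] w 0.0429 F [-0.4  1.6 10. ]
d [  0.2 -85.5  -0.3] rot [-0.0017  0.001   0.0033]
[ 0.08648201 -0.08523697  0.04898402]
```

carry_out([
  {"x": 0,"y": -1,"z": 0,"ax": 0,"ay": 0,"az": 0,"claw": 0.7},
  {"x": 0,"y": -2,"z": 0,"ax": 0,"ay": 0,"az": 0,"claw": 0.7},
  {"x": 0,"y": -4,"z": 0,"ax": 0,"ay": 0,"az": 0,"claw": 0.7},
  {"x": 0,"y": -6,"z": 0,"ax": 0,"ay": 0,"az": 0,"claw": 0.7},
  {"x": 0,"y": -8,"z": 0,"ax": 0,"ay": 0,"az": 0,"claw": 0.7},
  {"x": 0,"y": -10,"z": 0,"ax": 0,"ay": 0,"az": 0,"claw": 0.7},
  {"x": 0,"y": -12,"z": 0,"ax": 0,"ay": 0,"az": 0,"claw": 0.7},
  {"x": 0,"y": -14,"z": 0,"ax": 0,"ay": 0,"az": 0,"claw": 0.7},
  {"x": 0,"y": -15,"z": 0,"ax": 0,"ay": 0,"az": 0,"claw": 0.7},
  {"x": 0,"y": -15,"z": 0,"ax": 0,"ay": 0,"az": 0,"claw": 0.7},
])

```text
time_s: 20.95
tcp_pos: [0.5662, -0.2022, 0.2264]
tcp_rot: [-0.648, 0.648, -0.283, 0.282]
wrist_force: [2.1, -0.9, -0.9]
gripper_width: 0.0429
```

```bash
python3 -c "
from h import *
go(.567,-.2023,.30,.75)"
```

```text
t 20.95 pos [ 0.5662 -0.2022  0.2264] w 0.0429 F [ 2.1 -0.9 -0.9]
d [  0.6 -73.6   0.4] rot [ 0.0007 -0.0001 -0.0011]
```

The force has fallen to about zero, so the cap is free. I lift it the rest of the way.

carry_out([
  {"x": 0,"y": -6,"z": 0,"ax": 0,"ay": 0,"az": 0,"claw": 0.7},
  {"x": 0,"y": -16,"z": 0,"ax": 0,"ay": 0,"az": 0,"claw": 0.7},
  {"x": 0,"y": -28,"z": 0,"ax": 0,"ay": 0,"az": 0,"claw": 0.7},
  {"x": 0,"y": -40,"z": 0,"ax": 0,"ay": 0,"az": 0,"claw": 0.7},
  {"x": 0,"y": -52,"z": 0,"ax": 0,"ay": 0,"az": 0,"claw": 0.7},
  {"x": 0,"y": -62,"z": 0,"ax": 0,"ay": 0,"az": 0,"claw": 0.7},
  {"x": 0,"y": -69,"z": 0,"ax": 0,"ay": 0,"az": 0,"claw": 0.7},
  {"x": 0,"y": -73,"z": 0,"ax": 0,"ay": 0,"az": 0,"claw": 0.7},
  {"x": 0,"y": -74,"z": 0,"ax": 0,"ay": 0,"az": 0,"claw": 0.7},
  {"x": 0,"y": -74,"z": 0,"ax": 0,"ay": 0,"az": 0,"claw": 0.7},
])

```text
time_s: 21.95
tcp_pos: [0.5664, -0.2021, 0.3009]
tcp_rot: [0.648, -0.648, 0.282, -0.282]
wrist_force: [0.4, 0.2, -0.4]
gripper_width: 0.0433
```

```bash
python3 -c "
from h import *
go(.567,-.2023,.30,.75)
p,d,m,W=shot('wrist'); s,ds,ms,Ws=shot('side'); q,dt,mt,Wt=shot('top')
P=cloud(d,m,W); near(.567,-.2023,.03,.222,.24,P,'cap top')
Pt=cloud(dt,mt,Wt); near(.4965,.009,.025,.04,.07,Pt,'thin'); near(.537,.39,.05,.03,.06,Pt,'thick')
save(np.hstack([p[100:400,170:470],cv2.resize(s[120:220,280:380],(300,300))]),'end.png'); save(q,'topend.png'); go(.567,-.2023,.30,.75)"
```

```text
t 21.95 pos [ 0.5664 -0.2021  0.3009] w 0.0433 F [ 0.4  0.2 -0.4]
d [0.5 0.9 0.3] rot [ 0.0002  0.     -0.0006]
cap top 6276 mean [ 0.5635 -0.199   0.2299] circ [ 0.5615 -0.1965] 0.0279 med z 0.23
thin 107 mean [0.4972 0.0087 0.0495] circ [0.4972 0.0086] 0.0158 med z 0.0504
thick 131 mean [0.5371 0.3868 0.0417] circ [0.5363 0.3882] 0.0164 med z 0.0429
t 22.1 pos [ 0.5663 -0.202   0.3004] w 0.0432 F [-0.1 -0.3  0.4]
d [0.7 0.4 0.3] rot [ 0.0005  0.     -0.0014]
```

View pics/end.png

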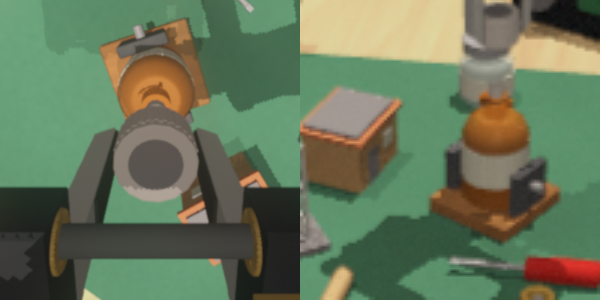

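View pics/topend.png

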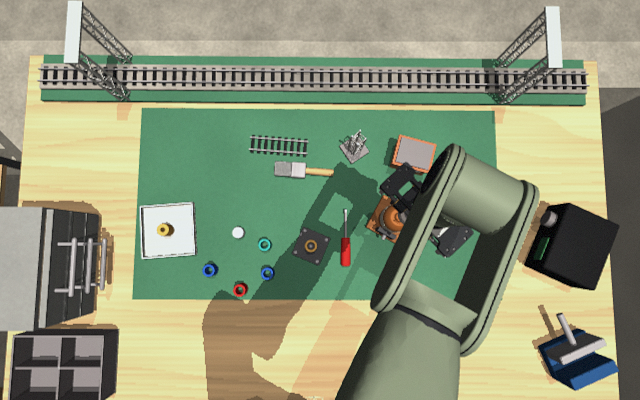

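The left crop shows the cap in the fingers at (155,163) above the open bottle at (155,85). The top view shows the thin sleeve on the pin (311,245), the thick one in the tray (165,230), and nothing else moved. The cap's top is at 0.230 m, so its underside is at 0.200 m, about 81 mm above the mouth. I hand in.

```bash
python3 -c "
from rig import ctrl
print(ctrl.sign_off())"
```

```text
the job is handed in; nothing more can be done
None
```

The job is done and handed in at 22.1 s of the 61 s allowed; sign-off gave no verdict.

- **Sleeves:** The thin-wall sleeve was the one nearer the robot. It slid over the gauge pin without contact and was released with its top about 50–51 mm above the bench, where 52 mm is expected. That gap is within camera error. The thick-wall sleeve stands upright in the reject tray, top about 43 mm.
- **Cap:** I pressed it 5.3 mm down (7.7 N, rising to about 10 N during the turn), turned it 1.35 rad counter-clockwise while pressed, and lifted it off. It came free with no resistance. It is held level over the bottle, with its underside about 81 mm above the mouth.
- **Checks:**
  - The bystanders and coloured look-alikes in view are where they were. In the last top picture the arm hides the jar, which I saw only in part in the last side crop.
  - The top and wrist cameras disagreed by 2–3 mm in y, so I worked relative to the wrist view for the pin. For the cap I averaged two wrist views.
  - My last fit of the cap's centre in the wrist camera was spoilt by the fingers being in the mask. The centring over the bottle therefore rests on the tool pose, within about 1 mm of the cap axis measured before gripping.

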